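# Hold the make-up case unlocked with its key

## Task

Take the red-headed key out of the white key stand and push it fully home, past the sticky pins, in the brass lock on top of the black make-up case, wiggling it if it sticks. Then turn it a quarter turn clockwise against the lock's spring and finish while still gripping the key and holding it turned, so that the bolt stays drawn back. Leave the blue and yellow keys in the stand, and the tumbler and the powder jar where they are.

Things in the scene. Friction and masses are not known exactly. Their poses are not given: they have to be found in the camera images.
- key_red_head (a point): Centre of the red head of the key to use; it stands upright, blade down, z up. Head: flat block 30 mm wide (x) x 10 thick (y) x 28 high, gripped across its thickness. Below it a round dark collar, 18 mm across, 10 high, its underside 24 mm below this point; then the steel blade (see key_red_tip). 40 g. Half a turn about its length makes no difference.
- key_red_tip (a point): Tip of the red key's blade, 53 mm below the head's centre, axes as the head's. From the tip up: flat bit 14 mm wide (x) x 5 thick (y) x 18 long, its first 6 mm tapering to a thin edge; then a round neck of 5 mm diameter, 11 mm long, up to the collar.
- key_blue_head (a point): Centre of the blue head of a key of the same shape in the stand, to be left alone; axes as for the red key.
- key_yellow_head (a point): Centre of the yellow head of a key of the same shape in the stand, to be left alone; axes as for the red key.
- stand: Fixed white key stand, 190 (x) x 50 (y) x 38 mm high, origin at the centre of its underside. Three slots 60 mm apart in a row along x, a key upright in each, collar on the top face, wide side along the row (key x along stand x), 0.75 mm play all round. A key must rise 29 mm to come clear. Which key stands in which slot changes.
- case: Fixed black make-up case, 200 (x) x 300 (y) x 120 mm high, origin at the centre of its underside, front to -x. On its top: the brass lock plate (see lock_face); behind the lock (+x) a steel bolt and keeper up to 15 mm above the top, 23 to 62 mm from the lock axis, a lid panel 6 mm high, and a carrying handle 21 mm high, 100 mm from the lock axis.
- lock_face (a point): Centre of the keyway's mouth in the upper face of the brass plate (44 mm square, 8 thick, on the case top, 50 mm in front of the case's centre, 128 mm above the table). Axes as the case's, z up. Keyway 7 mm (x) x 16 mm (y), mouth bevelled 2 mm: the key's wide side goes along y. Home: collar on the plate, head centre 24 mm above this point, tip 29 mm below.
- lock (a joint): Turn of the plug under the plate, rad: 0 = keyway along y (start), grows clockwise from above, stop at 1.57. Spring-back 0.02 to 0.085 N m. The key has about 0.1 rad free play in it. Two sticky sprung side pins are met with the tip 14 and 19 mm below the face: up to 20 N pushed straight, less if the key is rocked by 0.05 rad. The key turns only if home within 3 mm, and is then captive.
- tumbler_mid (a point): Middle (70 mm up) of a loose black drinking tumbler standing on the table, 72 mm across, 147 mm high; bystander.
- powder_jar_mid (a point): Middle (20 mm up) of a loose powder jar, 56 mm across, 40 mm high, standing on the table; bystander.
Not all that is in view belongs to the job. There is more than one size of the part that bears key_blue_head; the job needs the largest.

How it is judged:
By the outcome, as a careful person would: the job done as asked, in the order asked, and still so for the second after the job is handed in, while the arm keeps its last pose, push and grip.
It also fails if it takes over 43 s, if anything falls off the work surface, if the arm or the gripper's body presses on something with over 40 N, if the wrist force passes 120 N, or if a joint passes its speed limit or range.

## Robot

A 6-joint arm with a two-finger parallel gripper is mounted at the origin on the work surface. World frame = base frame: x ahead of the robot, y to its left, z up, the work surface at z = 0. Lengths are in m, angles in degrees, forces in N, time in s.
With the tool pointing down it reaches from about 0.3 to 0.875 m from the base axis. Payload 6.4 kg.
Tool frame: the origin (TCP) lies at the very end of the fingers, on their centre line; the grasp point (between the pads) lies 19 mm behind it; z points along the fingers, y is the line along which they close (so a half turn about z gives the same grasp; the last joint's range is limited). The gripper opens to 85 mm and grips with 20 to 120 N. Pads are 22 mm wide; open, the fingers measure 114 mm over their backs; the gripper's body (76 mm by 85 mm) begins 54 mm behind the grasp point. The pads swing forward as they close: fully open they stand 13 mm farther back than shut.
Start: joints at [-11.82, 10.359, 92.074, -0, 77.567, -11.82], TCP at [0.575, 0, 0.231] pointing down, gripper open.
Joint ranges: [-171.53, 171.53], [-51.25, 118.39], [17.06, 147.69], [-65.23, 245.23], [0, 150.52], [-178.68, 178.68]. Speed limits (degrees/s): [147.25, 147.25, 172.46, 180, 180, 180].

## Interface

Orientations are given as a 3x3 rotation matrix whose columns are the frame's x, y, z axes.
In Python, from bench import r, imaging, job gives the robot as it stands. The module is installed in compiled form; this text tells all that it offers.
- The arm moves only by the tool send_rows, never from a script. Its arguments are lists of equal length, an entry for each row: "fingers": the opening, from 0 (shut) to 1 (fully open); "travel": the shift along the world's x, y, z in cm, a list of three; "rotation": the turn, a rotation vector about the world's x, y, z in rad, a list of three. A call has 1 to 10 rows; each row is the pose to reach, as a shift and turn from the pose commanded when the call began; what a row does not reach only later rows make up. A row lasts 1/12 s, in which the tool goes at most 41.7 mm and 7.16 degrees, less where a joint would pass 70% of its speed; a pose out of reach is approached as far as the arm can. A call with a gripper value outside its range is refused whole. The fingers move at their own pace and stop on an object; "squeeze" is the grip in N (left out, the last holds). Time passes only in rows, so rows that repeat a pose let the fingers close. It gives the time, the measured TCP pose, the force, the opening and the grip force at its end, in the units of the state.
- r.get_state(): the state, without advancing time (a new reading comes with each control period).
- imaging.grab_frame(name): name is "scene" or "side" or "wrist"; returns the picture (400x640x3 uint8, red, green, blue); there is no depth.
- imaging.camera_params(name): a dict with "intrinsics" (3x3 intrinsics, pixels), "extrinsics" (4x4, takes a point from camera to world coordinates). Camera axes: x right, y up, looking along -z (the intrinsics and any distortion apply to the point x, -y, -z); pixel columns grow to the right and rows downward; lengths in m; the calibration is good to about 2 mm. A picture is of the moment at which its call begins: read the wrist's pose just before it. camera_params takes no time and is no camera call; for the wrist camera it gives the pose at the moment of the call.
- job.close_job(): hands the job in; it is judged then, once.
The state is a dict: "time": time; "joints": joint angles; "joint_vel": joint speeds; "joint_efforts": joint torques, N m; "tcp_pos": TCP position; "tcp_rot": TCP orientation; "force": force on the tool from outside, world axes, zero at the start; "moment": the same for the moment, N m; "grip_width": finger opening in m; "finger_force": force on a finger pad.
Only numpy, scipy, OpenCV 4.12 (cv2) and the standard library are available. Lean on these libraries where they do the work, as an engineer would, in place of code of your own. Each camera call takes 0.05 s, during which the arm holds its last target. There are 200 camera calls.

## Working session

There is one attempt and no reset: what is moved stays moved. The work goes in short steps, Python scripts to look and compute and a tool call to move; the robot and the scene stay as the last step left them, time stands still between calls to the robot, and variables do not carry over. Pictures are saved under pics/ and viewed, at most 10 in all, crops included, and the job is handed in when it is done.

Besides the shell and the picture viewer there is one more tool, called after "Call:" as name(argument=value, ...) on one line, values as JSON. send_rows: Moves the arm, as the interface text tells. Its arguments: {"type":"object","properties":{"fingers":{"type":"array"},"travel":{"type":"array"},"rotation":{"type":"array"},"squeeze":{"type":"number"}},"required":["fingers","travel","rotation"]}

```bash
mkdir -p pics
python3 - <<'E'
from bench import r, imaging, job
import cv2, numpy as np
s=r.get_state(); print({k:np.round(v,3).tolist() for k,v in s.items()})
for n in ["scene","side","wrist"]:
    p=imaging.camera_params(n); print(n,np.round(p["intrinsics"],1).tolist(),np.round(p["extrinsics"],3).tolist(),[k for k in p])
    cv2.imwrite(f"pics/{n}0.png",cv2.cvtColor(imaging.grab_frame(n),cv2.COLOR_RGB2BGR))
E
```

```text
{'time': 0.0, 'joints': [-11.822, 10.401, 92.133, 0.001, 77.567, -11.821], 'joint_vel': [0.116, 0.005, -0.069, -0.004, 0.104, -0.057], 'joint_efforts': [0.0, -44.487, -35.134, -0.0, 0.009, 0.0], 'tcp_pos': [0.574, 0.0, 0.23], 'tcp_rot': [[0.0, 1.0, -0.002], [1.0, -0.0, 0.0], [0.0, -0.002, -1.0]], 'force': [-0.016, 0.519, -0.944], 'moment': [-0.0, -0.001, -0.007], 'finger_force': 0.0, 'grip_width': 0.085}
scene [[441.4, 0.0, 316.3], [0.0, 441.4, 201.3], [0.0, 0.0, 1.0]] [[-0.766, -0.489, 0.418, 0.93], [0.643, -0.577, 0.504, 0.391], [-0.006, 0.655, 0.756, 0.724], [0.0, 0.0, 0.0, 1.0]] ['intrinsics', 'extrinsics']
side [[485.2, 0.0, 322.9], [0.0, 485.2, 202.7], [0.0, 0.0, 1.0]] [[1.0, 0.003, -0.007, 0.549], [-0.007, 0.567, -0.824, -0.791], [0.002, 0.824, 0.567, 0.629], [0.0, 0.0, 0.0, 1.0]] ['intrinsics', 'extrinsics']
wrist [[315.9, 0.0, 318.5], [0.0, 315.9, 199.4], [0.0, 0.0, 1.0]] [[1.0, -0.001, 0.003, 0.575], [0.0, 0.964, 0.264, 0.067], [-0.003, -0.264, 0.964, 0.373], [0.0, 0.0, 0.0, 1.0]] ['intrinsics', 'extrinsics']
```

View pics/scene0.png

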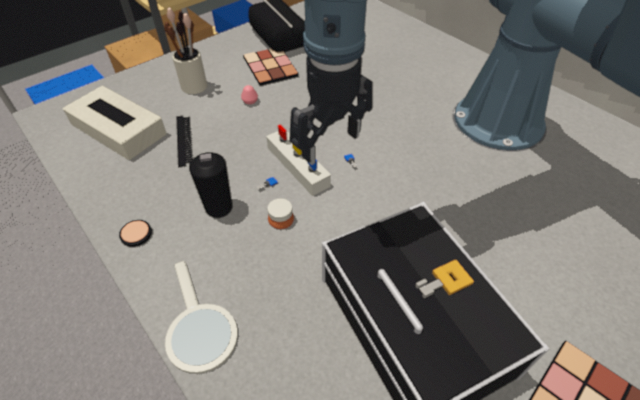

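View pics/side0.png

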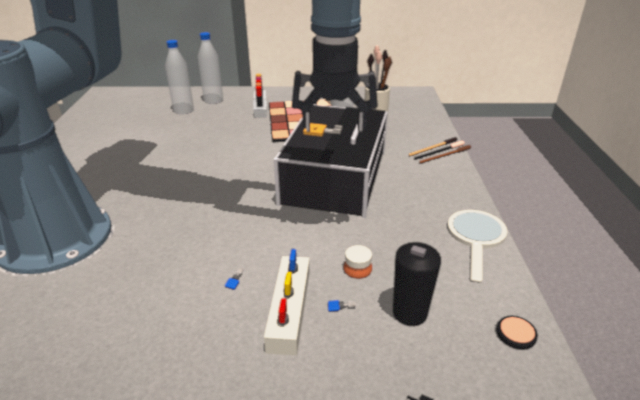

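The scene view shows the white stand with red (282,132), yellow (297,150) and blue (312,167) keys, and the brass lock at (452,277). In the side view these are red (283,310), yellow (288,283), blue (293,258) and lock (318,129).

Things that could be mistaken for the red key:
- the red item on a white block, side (259,88)
- the pink sponge, scene (250,95)

The loose blue keys at side (234,280) and (340,305) are decoys for blue. I choose the red one in the three-slot stand and will check it in a crop.

```bash
cat > h.py <<'E'
from bench import r, imaging, job
import cv2, numpy as np
def cam(n):
    p=imaging.camera_params(n); return p["intrinsics"],p["extrinsics"]
def ray(c,uv):
    K,E=c; u,v=uv; d=np.array([(u-K[0,2])/K[0,0],-(v-K[1,2])/K[1,1],-1.]); return E[:3,3],E[:3,:3]@d
def onz(c,uv,z):
    o,d=ray(c,uv); return o+d*(z-o[2])/d[2]
def proj(c,P):
    K,E=c; q=E[:3,:3].T@(np.asarray(P)-E[:3,3]); return K[:2,:2]@(np.array([q[0],-q[1]])/-q[2])+K[:2,2]
def tri(rs):
    A=0;b=0
    for o,d in rs:
        d=d/np.linalg.norm(d);M=np.eye(3)-np.outer(d,d);A=A+M;b=b+M@o
    return np.linalg.solve(A,b)
RNG={'red':[(0,8),(172,180)],'yellow':[(24,33)],'blue':[(105,118)],'brass':[(17,24)]}
def blobs(img,col,amin=15,smin=150,vmin=80):
    h=cv2.cvtColor(img,cv2.COLOR_RGB2HSV)
    m=sum(cv2.inRange(h,(a,smin,vmin),(b,255,255)) for a,b in RNG[col])
    n,l,st,ce=cv2.connectedComponentsWithStats(m)
    return [(ce[i].round(1).tolist(),st[i].tolist()) for i in range(1,n) if st[i,4]>=amin],l
E
python3 - <<'E'
from h import *
I={n:cv2.cvtColor(cv2.imread(f"pics/{n}0.png"),cv2.COLOR_BGR2RGB) for n in["side","scene"]}
for n in I:
    for c in RNG:
        for ce,st in blobs(I[n],c)[0]:
            print(n,c,ce,st,onz(cam(n),ce,.062).round(3), onz(cam(n),ce,.128).round(3))
a=I["side"][235:365,210:360];b=I["side"][70:220,225:400]
a=cv2.resize(a,(400,347),interpolation=cv2.INTER_CUBIC);b=cv2.resize(b,(400,347),interpolation=cv2.INTER_CUBIC)
cv2.imwrite("pics/crop1.png",cv2.cvtColor(np.hstack([a,b]),cv2.COLOR_RGB2BGR))
E
```

```text
side red [258.1, 80.2] [256, 78, 5, 5, 22] [0.351 0.735 0.062] [0.374 0.558 0.128]
side red [258.7, 90.2] [256, 85, 6, 12, 59] [0.361 0.649 0.062] [0.383 0.481 0.128]
side red [347.8, 268.2] [344, 265, 11, 7, 26] [ 0.598 -0.167  0.062] [ 0.592 -0.24   0.128]
side red [282.1, 310.7] [279, 298, 7, 25, 145] [ 0.49  -0.264  0.062] [ 0.497 -0.325  0.128]
side yellow [287.6, 278.2] [285, 272, 6, 13, 59] [ 0.495 -0.191  0.062] [ 0.502 -0.261  0.128]
side blue [204.5, 35.4] [200, 32, 10, 7, 51] [0.077 1.25  0.062] [0.132 1.013 0.128]
side blue [171.8, 43.0] [167, 40, 10, 7, 62] [-0.031  1.145  0.062] [0.037 0.919 0.128]
side blue [292.2, 260.0] [290, 250, 5, 20, 87] [ 0.501 -0.145  0.062] [ 0.507 -0.221  0.128]
side blue [231.7, 283.1] [226, 279, 12, 10, 90] [ 0.403 -0.203  0.062] [ 0.42  -0.271  0.128]
side blue [333.5, 305.6] [329, 301, 11, 10, 95] [ 0.571 -0.254  0.062] [ 0.568 -0.316  0.128]
side brass [315.5, 129.1] [304, 123, 22, 13, 177] [0.539 0.375 0.062] [0.54  0.239 0.128]
side brass [287.7, 287.8] [285, 276, 6, 20, 79] [ 0.497 -0.214  0.062] [ 0.503 -0.281  0.128]
scene red [281.9, 131.7] [278, 125, 8, 15, 75] [ 0.488 -0.264  0.062] [ 0.532 -0.198  0.128]
scene yellow [297.0, 149.6] [293, 145, 9, 9, 34] [ 0.499 -0.194  0.062] [ 0.542 -0.135  0.128]
scene blue [231.1, 14.9] [213, 0, 38, 32, 798] [ 0.271 -0.815  0.062] [ 0.337 -0.695  0.128]
scene blue [63.1, 83.5] [26, 65, 77, 39, 1187] [ 0.805 -0.785  0.062] [ 0.818 -0.667  0.128]
scene blue [348.1, 156.8] [345, 155, 8, 6, 29] [ 0.429 -0.104  0.062] [ 0.479 -0.054  0.128]
scene blue [313.4, 166.3] [311, 163, 5, 7, 23] [ 0.505 -0.13   0.062] [ 0.548 -0.078  0.128]
scene blue [271.9, 181.0] [268, 178, 9, 7, 45] [ 0.598 -0.152  0.062] [ 0.631 -0.098  0.128]
scene brass [296.8, 149.2] [293, 144, 9, 11, 28] [ 0.499 -0.195  0.062] [ 0.542 -0.137  0.128]
scene brass [452.7, 276.4] [433, 260, 41, 35, 829] [0.495 0.233 0.062] [0.538 0.249 0.128]
```

View pics/crop1.png

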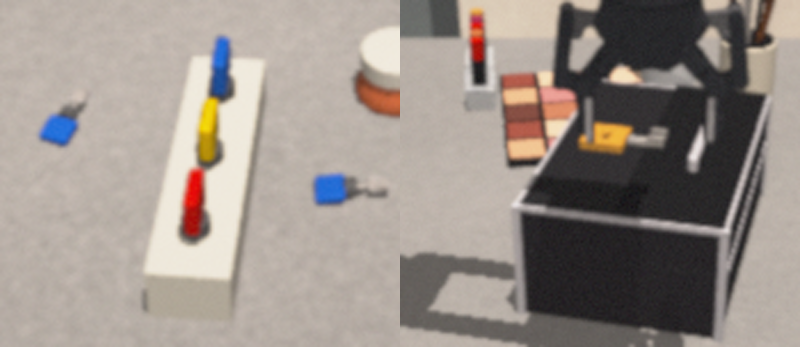

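View pics/wrist0.png

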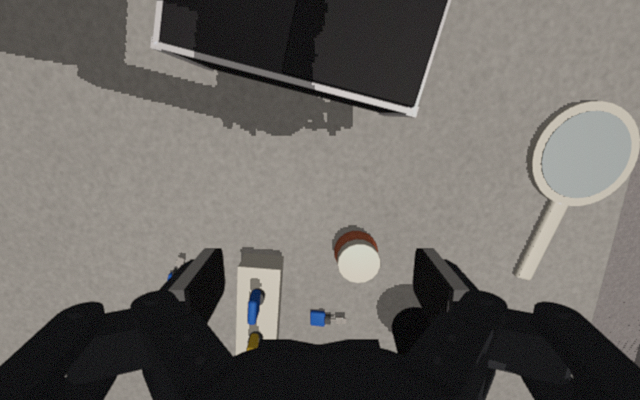

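The crop confirms the red key in the three-slot stand (side (283,310)). The red item behind the case is a separate thing on its own block. The wrist view shows the stand with blue (254,305) and yellow (254,342), and the case's near edge running (156,45)→(415,112). Scene and side agree on red at about (0.489,-0.264), with the row about 7.6° off y and the expected 60 mm spacing. I'll move above it.

Call:
send_rows(fingers=[1, 1, 1, 1, 1, 1, 1, 1, 1, 1], travel=[[-1.2, -3.7, 0], [-2.4, -7.4, 0], [-3.6, -11.1, 0], [-4.8, -14.8, 0], [-6, -18.5, -1], [-7.2, -22.2, -3], [-8.5, -26.4, -5], [-8.5, -26.4, -7], [-8.5, -26.4, -8], [-8.5, -26.4, -8]], rotation=[[0, 0, -0.02], [0, 0, -0.04], [0, 0, -0.06], [0, 0, -0.08], [0, 0, -0.1], [0, 0, -0.12], [0, 0, -0.133], [0, 0, -0.133], [0, 0, -0.133], [0, 0, -0.133]], squeeze=60)

```text
time: 0.98
tcp_pos: [0.488, -0.2628, 0.148]
tcp_rot: [[0.134, 0.991, -0.005], [0.991, -0.134, 0.005], [0.004, -0.005, -1.0]]
force: [-0.6, -0.0, 0.3]
grip_width: 0.0856
finger_force: 0.0
```

Run:
```python
from h import *
s=r.get_state(); print(s["tcp_pos"].round(4),np.round(s["tcp_rot"],3).tolist())
for n in["wrist","side","scene"]:
    c=cam(n); im=imaging.grab_frame(n); cv2.imwrite(f"pics/{n}1.png",cv2.cvtColor(im,cv2.COLOR_RGB2BGR))
    print(n,"proj tcp",proj(c,s["tcp_pos"]).round(1),"red top exp",proj(c,[.489,-.264,.076]).round(1))
    for col in["red","yellow","blue"]:
        for ce,st in blobs(im,col,25)[0]: print(n,col,ce,st,onz(c,ce,.076).round(3),onz(c,ce,.062).round(3))
    if n=="scene":
        for ce,st in blobs(im,"brass",100)[0]:print(n,"brass",ce,st,onz(c,ce,.128).round(4))
        a=im[200:400,310:560]; cv2.imwrite("pics/lock1.png",cv2.cvtColor(cv2.resize(a,None,fx=2,fy=2),cv2.COLOR_RGB2BGR))
```

```text
[ 0.488  -0.2628  0.148 ] [[0.134, 0.991, -0.005], [0.991, -0.134, 0.005], [0.004, -0.005, -1.0]]
wrist proj tcp [319.1 254.8] red top exp [321.3 212.6]
wrist red [447.5, 1.7] [440, 0, 15, 5, 30] [ 0.582 -0.143  0.076] [ 0.587 -0.139  0.062]
wrist red [322.3, 205.5] [315, 183, 15, 45, 509] [ 0.49  -0.259  0.076] [ 0.49  -0.263  0.062]
wrist yellow [320.3, 113.8] [314, 101, 12, 32, 203] [ 0.497 -0.197  0.076] [ 0.497 -0.197  0.062]
wrist blue [314.2, 23.2] [307, 0, 16, 49, 667] [ 0.501 -0.143  0.076] [ 0.501 -0.14   0.062]
wrist blue [182.4, 66.6] [171, 53, 24, 28, 568] [ 0.415 -0.156  0.076] [ 0.409 -0.154  0.062]
wrist blue [406.5, 103.9] [395, 91, 24, 27, 566] [ 0.554 -0.198  0.076] [ 0.557 -0.198  0.062]
side proj tcp [277.7 268.9] red top exp [280.7 304.3]
side red [282.1, 310.1] [279, 298, 8, 25, 159] [ 0.492 -0.276  0.076] [ 0.49  -0.263  0.062]
side blue [292.4, 260.3] [290, 250, 5, 20, 81] [ 0.502 -0.162  0.076] [ 0.501 -0.146  0.062]
side blue [231.6, 283.2] [226, 279, 12, 10, 89] [ 0.407 -0.217  0.076] [ 0.403 -0.203  0.062]
side blue [333.6, 305.6] [329, 301, 11, 10, 96] [ 0.57  -0.267  0.076] [ 0.571 -0.254  0.062]
scene proj tcp [279.7 100.9] red top exp [281.2 127. ]
scene red [281.9, 131.7] [278, 125, 8, 15, 75] [ 0.498 -0.25   0.076] [ 0.488 -0.264  0.062]
scene yellow [296.6, 146.4] [293, 140, 8, 14, 80] [ 0.503 -0.19   0.076] [ 0.494 -0.202  0.062]
scene blue [231.0, 15.0] [213, 0, 36, 32, 791] [ 0.285 -0.789  0.076] [ 0.272 -0.815  0.062]
scene blue [63.0, 83.5] [26, 65, 77, 39, 1189] [ 0.808 -0.76   0.076] [ 0.805 -0.785  0.062]
scene blue [311.8, 161.5] [308, 154, 9, 16, 91] [ 0.508 -0.132  0.076] [ 0.499 -0.143  0.062]
scene blue [348.0, 156.8] [345, 155, 8, 6, 30] [ 0.44  -0.093  0.076] [ 0.429 -0.104  0.062]
scene blue [271.9, 181.0] [268, 178, 9, 7, 45] [ 0.605 -0.141  0.076] [ 0.598 -0.152  0.062]
scene brass [452.8, 276.5] [432, 260, 42, 35, 830] [0.538  0.2489 0.128 ]
```

View pics/wrist1.png

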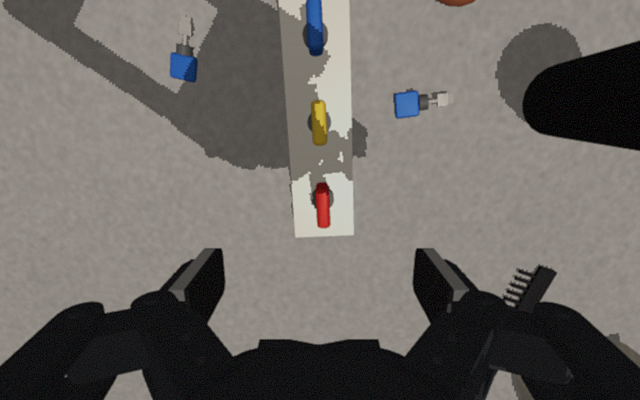

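The wrist view shows the red head at (322,205) on the stand, with both fingers clear on either side. The stand's edges put the row at 5.4°, so I correct the turn by +0.038 rad and x by +2 mm. Then I go down and grip.

Call:
send_rows(fingers=[1, 1, 1, 1, 1, 0, 0, 0, 0, 0], travel=[[0.2, 0, -3], [0.2, 0, -6], [0.2, 0, -8.5], [0.2, 0, -10], [0.2, 0, -10.2], [0.2, 0, -10.2], [0.2, 0, -10.2], [0.2, 0, -10.2], [0.2, 0, -10.2], [0.2, 0, -10.2]], rotation=[[0, 0, 0.038], [0, 0, 0.038], [0, 0, 0.038], [0, 0, 0.038], [0, 0, 0.038], [0, 0, 0.038], [0, 0, 0.038], [0, 0, 0.038], [0, 0, 0.038], [0, 0, 0.038]])

```text
time: 1.97
tcp_pos: [0.4928, -0.2645, 0.0506]
tcp_rot: [[0.095, 0.996, 0.002], [0.996, -0.095, -0.001], [-0.001, 0.002, -1.0]]
force: [-0.5, -0.2, 0.5]
grip_width: 0.0258
finger_force: 0.0
```

Call:
send_rows(fingers=[0, 0, 0, 0], travel=[[0, 0, 0], [0, 0, 0], [0, 0, 0], [0, 0, 0]], rotation=[[0, 0, 0], [0, 0, 0], [0, 0, 0], [0, 0, 0]])

```text
time: 2.3
tcp_pos: [0.4918, -0.2642, 0.05]
tcp_rot: [[0.095, 0.995, -0.0], [0.995, -0.095, -0.0], [-0.0, -0.0, -1.0]]
force: [-1.9, 0.5, 4.9]
grip_width: 0.0089
finger_force: 58.8
```

Call:
send_rows(fingers=[0, 0, 0, 0, 0, 0, 0, 0, 0], travel=[[0, 0, 0.8], [0, 0, 1.8], [0, 0, 3], [0, 0, 5], [0, 0, 8], [0, 0, 11], [0, 0, 14], [0, 0, 16], [0, 0, 16]], rotation=[[0, 0, 0], [0, 0, 0], [0, 0, 0], [0, 0, 0], [0, 0, 0], [0, 0, 0], [0, 0, 0], [0, 0, 0], [0, 0, 0]])

```text
time: 3.05
tcp_pos: [0.4947, -0.266, 0.2165]
tcp_rot: [[0.095, 0.995, 0.008], [0.995, -0.095, -0.007], [-0.006, 0.009, -1.0]]
force: [0.8, -0.4, 1.3]
grip_width: 0.009
finger_force: 58.5
```

Run:
```python
from h import *
s=r.get_state(); print(s["tcp_pos"].round(4),s["grip_width"],s["finger_force"])
ims={}
for n in["wrist","side","scene"]:
    c=cam(n); im=imaging.grab_frame(n); ims[n]=im; cv2.imwrite(f"pics/{n}2.png",cv2.cvtColor(im,cv2.COLOR_RGB2BGR))
    print(n,"tcp",proj(c,s["tcp_pos"]).round(1), "tip",proj(c,s["tcp_pos"]-[0,0,.041]).round(1))
    for ce,st in blobs(im,"red",15)[0]: print(n,ce,st)
u,v=proj(cam("side"),s["tcp_pos"]).astype(int)
a=ims["side"][v-70:v+80,u-100:u+100]
b=ims["wrist"][150:300,220:420]
d=ims["scene"][200:350,360:560]
t=[cv2.resize(x,(400,300),interpolation=cv2.INTER_CUBIC) for x in(a,b,d)]
cv2.imwrite("pics/crop2.png",cv2.cvtColor(np.vstack([np.hstack(t[:2]),np.hstack([t[2],t[2]*0])]),cv2.COLOR_RGB2BGR))
```

```text
[ 0.4947 -0.266   0.2165] 0.009005068419522925 58.47087264060974
wrist tcp [319.1 254.9] tip [318.5 225.6]
wrist [410.8, 14.3] [401, 0, 23, 27, 135]
wrist [318.4, 264.3] [307, 224, 24, 82, 1726]
side tcp [279.9 233.3] tip [281.3 256. ]
side [277.4, 228.7] [274, 215, 8, 27, 159]
scene tcp [273.8  73.6] tip [275.3  90.6]
scene [278.4, 72.0] [276, 64, 6, 16, 65]
```

View pics/crop2.png

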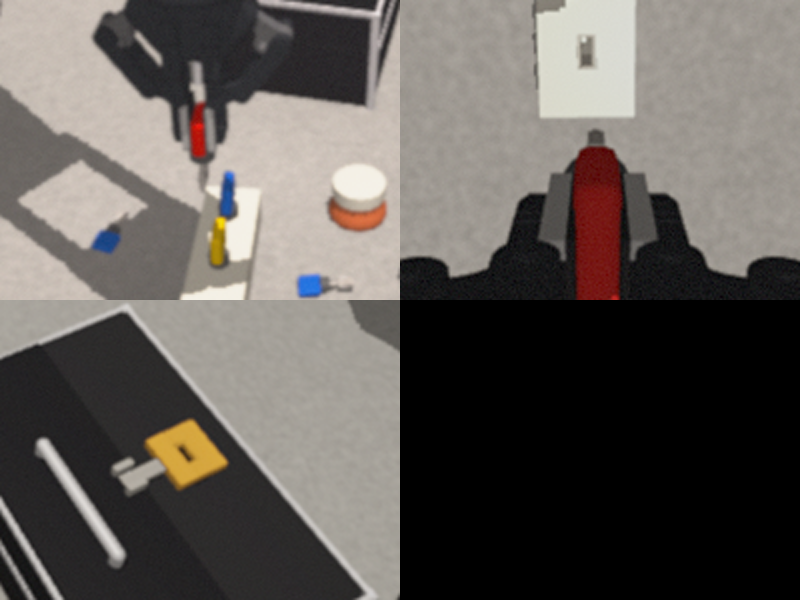

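The side crop shows the red key gripped upright with its blade hanging; blue and yellow are still in the stand. The wrist crop shows the empty red slot. The scene shows the keyway slot at about (453,276), with the bolt to its left in the picture. Next I measure the lock and case yaw.

```bash
cat >> h.py <<'E'
def plate(im,c,z=.128):
    bl,l=blobs(im,"brass",100)
    h=cv2.cvtColor(im,cv2.COLOR_RGB2HSV); m=cv2.inRange(h,(14,100,60),(26,255,255))
    n,l,st,ce=cv2.connectedComponentsWithStats(m); i=1+np.argmax(st[1:,4]); k=(l==i).astype(np.uint8)
    cs,hi=cv2.findContours(k,cv2.RETR_CCOMP,cv2.CHAIN_APPROX_NONE)
    o=max(cs,key=cv2.contourArea); W=np.array([onz(c,p[0],z)[:2]*1000 for p in o],np.float32)
    print("plate rect mm",cv2.minAreaRect(W),"approx",[onz(c,p[0],z)[:2].round(4).tolist() for p in cv2.approxPolyDP(o,4,True)])
    for j,q in enumerate(cs):
        if hi[0][j][3]>=0 and len(q)>3:
            W=np.array([onz(c,p[0],z)[:2]*1000 for p in q],np.float32); print("hole",cv2.boundingRect(q),cv2.minAreaRect(W))
E
python3 - <<'E'
from h import *
for n in["side","scene"]:
    im=cv2.cvtColor(cv2.imread(f"pics/{n}2.png"),cv2.COLOR_BGR2RGB); print(n); plate(im,cam(n))
# case top edges: near-base long edge in scene crop: corners
c=cam("scene")
for p in [(424,207),(544,348),(326,245)]: print(onz(c,p,.12).round(4))
E
```

```text
side
plate rect mm ((536.9137573242188, 241.19244384765625), (71.2494888305664, 50.336185455322266), 79.98719024658203) approx [[0.5141, 0.214], [0.5553, 0.2037], [0.5652, 0.2667], [0.5221, 0.2779]]
scene
plate rect mm ((620.3098754882812, -699.4591674804688), (161.4697265625, 137.4044952392578), 78.05695343017578) approx [[0.5369, -0.7617], [0.6757, -0.7651], [0.7035, -0.6381], [0.5773, -0.6366]]
[0.4579 0.1229 0.12  ]
[0.5274 0.4027 0.12  ]
[0.6456 0.0725 0.12  ]
```

Call:
send_rows(fingers=[0, 0, 0, 0, 0, 0, 0, 0, 0, 0], travel=[[0.2, 2, 0], [0.5, 5, 0], [0.8, 9, 0], [1.1, 13, 0], [1.5, 17, 0], [1.9, 21, 0], [2.2, 25, 0], [2.6, 29, 0], [2.9, 33, 0], [3.2, 37, 0]], rotation=[[0, 0, 0], [0, 0, -0.02], [0, 0, -0.04], [0, 0, -0.06], [0, 0, -0.08], [0, 0, -0.1], [0, 0, -0.12], [0, 0, -0.14], [0, 0, -0.156], [0, 0, -0.156]])

```text
time: 4.03
tcp_pos: [0.5226, 0.108, 0.2075]
tcp_rot: [[0.249, 0.968, -0.003], [0.968, -0.249, 0.0], [-0.001, -0.003, -1.0]]
force: [0.6, 1.0, -0.3]
grip_width: 0.0085
finger_force: 58.4
```

Call:
send_rows(fingers=[0, 0, 0, 0, 0, 0, 0, 0], travel=[[0.3, 4, 0], [0.6, 8, 0], [0.9, 11.5, 0], [1.1, 13.7, -0.7], [1.1, 14.3, -1.5], [1.1, 14.4, -1.5], [1.1, 14.4, -1.5], [1.1, 14.4, -1.5]], rotation=[[0, 0, 0], [0, 0, 0], [0, 0, 0], [0, 0, 0], [0, 0, 0], [0, 0, 0], [0, 0, 0], [0, 0, 0]])

```text
time: 4.7
tcp_pos: [0.5347, 0.2487, 0.1936]
tcp_rot: [[0.249, 0.968, -0.002], [0.968, -0.249, -0.001], [-0.001, -0.001, -1.0]]
force: [0.3, -0.2, 0.4]
grip_width: 0.0091
finger_force: 58.4
```

Run:
```python
from h import *
s=r.get_state(); print(s["tcp_pos"].round(4),np.round(s["tcp_rot"],3).tolist(),s["grip_width"],s["force"])
ims={}
for n in["wrist","side","scene"]:
    c=cam(n); im=imaging.grab_frame(n); ims[n]=im; cv2.imwrite(f"pics/{n}3.png",cv2.cvtColor(im,cv2.COLOR_RGB2BGR))
    print(n,"tcp",proj(c,s["tcp_pos"]).round(1), "tip",proj(c,s["tcp_pos"]-[0,0,.041]).round(1),"lock?",proj(c,[.538,.249,.128]).round(1))
a=ims["wrist"][120:320,200:440]
def cr(n):
    u,v=proj(cam(n),[.538,.249,.15]).astype(int); return ims[n][max(0,v-50):v+50,u-60:u+60], (u-60,max(0,v-50))
b,o1=cr("side"); d,o2=cr("scene"); print(o1,o2)
t=[cv2.resize(x,(400,300),interpolation=cv2.INTER_CUBIC) for x in(a,b,d)]
cv2.imwrite("pics/crop3.png",cv2.cvtColor(np.vstack([np.hstack(t[:2]),np.hstack([t[2],t[2]*0])]),cv2.COLOR_RGB2BGR))
```

```text
[0.5347 0.2487 0.1936] [[0.249, 0.968, -0.002], [0.968, -0.249, -0.001], [-0.001, -0.001, -1.0]] 0.009111728987152986 [ 0.31128913 -0.16472588  0.38816993]
wrist tcp [319.2 254.7] tip [319.2 225.8] lock? [323.8 211.9]
side tcp [312.8 101. ] tip [313.  117.7] lock? [314.5 127.3]
scene tcp [464.5 251.2] tip [457.8 266.6] lock? [452.8 276.5]
(np.int64(254), np.int64(68)) (np.int64(396), np.int64(218))
```

View pics/crop3.png

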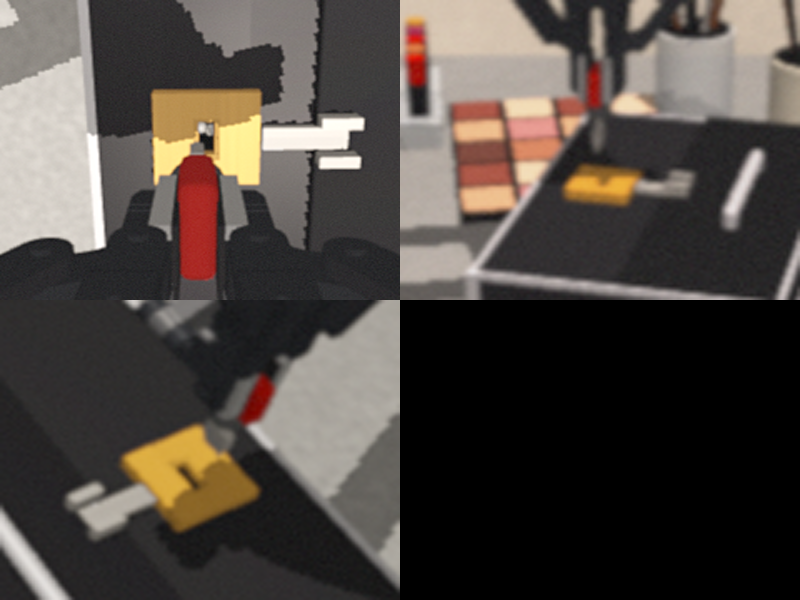

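The wrist crop shows the plate square with the tool and the keyway at about (323.6,210.7), matching lock (0.538,0.249). The key tip is at about (318.8,218). Next I work out how far the key sits off the TCP along the tool axis.

Run:
```python
from h import *
s=r.get_state();c=cam("wrist");R=s["tcp_rot"];p=s["tcp_pos"]
P=lambda x,y,z:proj(c,p+R@np.array([x,y,-z])).round(1).tolist()  # z up from tcp
for d in(0,-.003,.003): print(d,"head bot far",P(.015+d,0,-.002),"head top far",P(.015+d,0,.026),"tip far",P(.007+d,0,-.041),"bit top far",P(.007+d,0,-.023),"collar far",P(.009+d,0,-.012))
im=cv2.cvtColor(cv2.imread("pics/wrist3.png"),cv2.COLOR_BGR2RGB)
for ce,st in blobs(im,"red",100)[0]: print(ce,st)
for v in range(196,232): print(v,im[v,319].tolist(),im[v,324].tolist())
plate(im,c)
cv2.imwrite("pics/crop4.png",cv2.cvtColor(cv2.resize(im[185:235,285:360],(750,500),interpolation=cv2.INTER_NEAREST),cv2.COLOR_RGB2BGR))
```

```text
0 head bot far [319.2, 224.5] head top far [319.3, 248.5] tip far [319.2, 215.0] bit top far [319.2, 225.1] collar far [319.2, 228.8]
-0.003 head bot far [319.2, 230.3] head top far [319.3, 255.4] tip far [319.1, 219.7] bit top far [319.2, 230.2] collar far [319.2, 234.2]
0.003 head bot far [319.2, 218.6] head top far [319.3, 241.5] tip far [319.2, 210.3] bit top far [319.2, 220.0] collar far [319.2, 223.3]
[318.3, 264.8] [306, 223, 25, 84, 1809]
196 [184, 143, 80] [185, 144, 82]
197 [185, 143, 79] [184, 141, 78]
198 [181, 141, 78] [183, 143, 81]
199 [176, 136, 73] [177, 135, 75]
200 [166, 129, 75] [170, 132, 72]
201 [163, 141, 116] [145, 110, 65]
202 [170, 160, 152] [94, 80, 67]
203 [191, 182, 176] [112, 108, 105]
204 [205, 197, 191] [148, 142, 136]
205 [213, 206, 199] [155, 149, 142]
206 [205, 199, 192] [177, 170, 162]
207 [190, 180, 171] [188, 181, 172]
208 [178, 154, 132] [178, 172, 163]
209 [163, 124, 80] [146, 140, 132]
210 [162, 119, 66] [81, 74, 72]
211 [163, 121, 65] [24, 25, 26]
212 [163, 120, 64] [19, 24, 25]
213 [156, 115, 65] [29, 27, 27]
214 [129, 106, 83] [21, 22, 19]

[... 1765 characters left out ...]
6875, 248.8719024658203), (0.9809363484382629, 1.0486905574798584), 30.17144012451172)
hole (353, 203, 3, 5) ((560.1898193359375, 248.3542022705078), (2.8721044063568115, 1.3778321743011475), 77.27665710449219)
hole (336, 203, 8, 7) ((550.6378173828125, 250.61964416503906), (4.459561824798584, 4.018243312835693), 32.15415954589844)
hole (343, 201, 9, 5) ((555.8466796875, 250.69351196289062), (5.649814128875732, 2.6121115684509277), 0.18253912031650543)
hole (351, 198, 3, 3) ((559.8116455078125, 252.8778076171875), (0.9729340076446533, 1.0357486009597778), 30.341188430786133)
hole (352, 197, 4, 7) ((560.978515625, 251.926025390625), (1.9827141761779785, 4.332685470581055), 0.6027758717536926)
```

View pics/crop4.png

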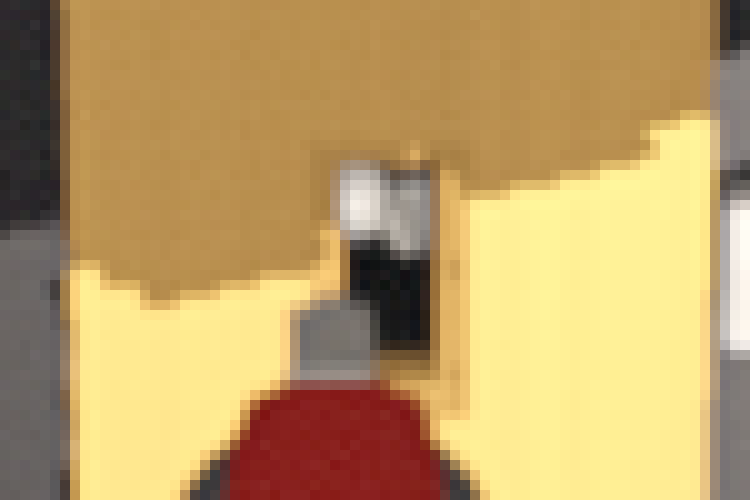

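The close crop shows the keyway centre at about (324.1,213.3) and the blade tip at u≈318.5, far edge v≈214.2. That puts the key +0.5 mm and -0.4 mm off the tool axis. Lock is at about (0.5383,0.2483) and yaw matches, so I shift (+0.39,-0.10) cm and lower to just above the face.

Call:
send_rows(fingers=[0, 0, 0, 0, 0, 0], travel=[[0.39, -0.1, 0], [0.39, -0.1, -0.8], [0.39, -0.1, -1.6], [0.39, -0.1, -2], [0.39, -0.1, -2], [0.39, -0.1, -2]], rotation=[[0, 0, 0], [0, 0, 0], [0, 0, 0], [0, 0, 0], [0, 0, 0], [0, 0, 0]])

```text
time: 5.35
tcp_pos: [0.5384, 0.2489, 0.1735]
tcp_rot: [[0.248, 0.969, -0.002], [0.969, -0.248, -0.0], [-0.001, -0.001, -1.0]]
force: [0.7, 0.3, -0.2]
grip_width: 0.0092
finger_force: 58.4
```

Run:
```python
from h import *
s=r.get_state();print(s["tcp_pos"].round(4),np.round(s["tcp_rot"],3).tolist(),s["force"].round(1))
c=cam("wrist");im=imaging.grab_frame("wrist");R=s["tcp_rot"];p=s["tcp_pos"]
P=lambda x,y,z:proj(c,p+R@np.array([x,y,-z])).round(1).tolist()
print("tip far",P(.0075,-.0004,-.041),"lock",proj(c,[.5383,.2483,.128]).round(1))
cv2.imwrite("pics/crop5.png",cv2.cvtColor(cv2.resize(im[185:235,285:360],(750,500),interpolation=cv2.INTER_NEAREST),cv2.COLOR_RGB2BGR))
```

```text
[0.5384 0.2489 0.1735] [[0.248, 0.969, -0.002], [0.969, -0.248, -0.0], [-0.001, -0.001, -1.0]] [ 0.7  0.3 -0.2]
tip far [318.4, 214.2] lock [319.3 224.3]
```

View pics/crop5.png

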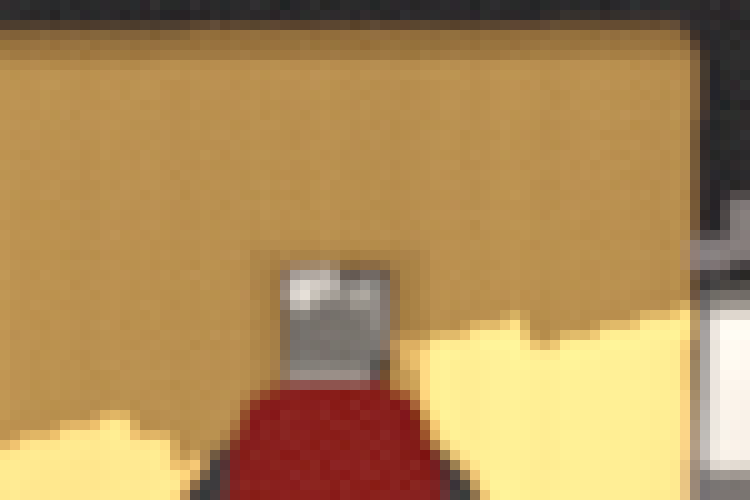

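The tip is over the keyway: u is centred within 0.3 mm, and it wants about 0.8 mm in -y. I correct that and enter 10 mm.

Call:
send_rows(fingers=[0, 0, 0, 0, 0, 0, 0], travel=[[0.02, -0.08, 0], [0.02, -0.08, -0.3], [0.02, -0.08, -0.6], [0.02, -0.08, -0.9], [0.02, -0.08, -1.2], [0.02, -0.08, -1.5], [0.02, -0.08, -1.5]], rotation=[[0, 0, 0], [0, 0, 0], [0, 0, 0], [0, 0, 0], [0, 0, 0], [0, 0, 0], [0, 0, 0]])

```text
time: 5.98
tcp_pos: [0.5397, 0.2483, 0.1615]
tcp_rot: [[0.248, 0.969, 0.002], [0.969, -0.248, 0.0], [0.0, 0.001, -1.0]]
force: [-5.1, -1.5, 13.8]
grip_width: 0.0086
finger_force: 60.7
```

Call:
send_rows(fingers=[0, 0, 0, 0], travel=[[-0.1, 0.02, 0], [-0.12, 0.03, 0], [-0.12, 0.03, -0.1], [-0.12, 0.03, -0.1]], rotation=[[0, 0, 0], [0, 0, 0], [0, 0, 0], [0, 0, 0]])

```text
time: 6.32
tcp_pos: [0.5394, 0.2485, 0.1616]
tcp_rot: [[0.248, 0.969, 0.004], [0.969, -0.248, -0.0], [0.001, 0.004, -1.0]]
force: [-3.6, -2.0, 16.5]
grip_width: 0.009
finger_force: 61.1
```

Call:
send_rows(fingers=[0, 0, 0], travel=[[0, 0, 0.4], [0, 0, 0.7], [0, 0, 0.7]], rotation=[[0, 0, 0], [0, 0, 0], [0, 0, 0]])

```text
time: 6.57
tcp_pos: [0.5381, 0.2486, 0.1656]
tcp_rot: [[0.248, 0.969, 0.001], [0.969, -0.248, 0.0], [0.0, 0.001, -1.0]]
force: [-0.8, -0.6, -0.2]
grip_width: 0.0093
finger_force: 58.5
```

Run:
```python
from h import *
for i in range(3):
    s=r.get_state();print(s["tcp_pos"].round(4),s["force"].round(1),s["moment"].round(2))
    c=cam("wrist");im=imaging.grab_frame("wrist")
cv2.imwrite("pics/wrist6.png",cv2.cvtColor(im,cv2.COLOR_RGB2BGR))
# red head extents per row bottom, and steel/dark columns near keyway
for ce,st in blobs(im,"red",100)[0]: print(ce,st)
R=s["tcp_rot"];p=s["tcp_pos"]
P=lambda x,y,z:proj(c,p+R@np.array([x,y,-z])).round(1).tolist()
print("tip far",P(.0075,-.0004,-.041),"headbot",P(.0155,0,-.002),"lock",proj(c,[.5383,.2483,.128]).round(1))
g=cv2.cvtColor(im,cv2.COLOR_RGB2HSV)
for v in range(206,228): print(v," ".join(f"{a[1]:3d}" for a in g[v,306:336]))
```

```text
[0.5381 0.2486 0.1656] [-0.8 -0.6 -0.2] [0.01 0.01 0.01]
[0.5379 0.2486 0.1652] [-0.6 -0.   0.1] [ 0.04  0.02 -0.01]
[0.5377 0.2485 0.1648] [-0.1 -0.6 -0.7] [ 0.02  0.03 -0.03]
[318.3, 264.6] [306, 224, 25, 83, 1816]
tip far [318.5, 214.2] headbot [319.2, 223.5] lock [320.2 228.3]
206 143 147 143 143 146 144 146 147 146 145 147 145 149 144 145 148 146 148 145 146 144 146 143 144 143 141 145 143 143 143
207 144 145 144 147 145 149 145 140 145 145 146 145 142 145 146 146 150 142 143 146 147 145 146 145 147 142 145 146 143 142
208 144 147 148 142 145 143 147 146 143 147 148 147 146 145 146 141 144 148 150 142 147 147 139 145 145 144 144 146 146 142
209 145 146 145 148 145 143 147 147 143 145 148 145 144 148 141 148 146 145 145 143 149 148 144 144 146 143 144 145 143 145
210 146 141 146 146 144 143 145 144 143 144 146 147 141 147 149 143 143 150 147 145 148 146 146 146 145 145 145 147 145 149
211 147 140 144 148 140 146 147 143 147 145 143 145 143 146 145 146 153 147 146 151 145 141 144 146 147 146 143 146 145 144
212 146 147 143 144 143 145 143 146 144 148 146 150 148 143 144 148 144 14
[... 1209 characters left out ...]
  30  30  32  29  30  32  33  27  38 122 151 149 143 143 145 145 147 145 146 150
223 143 144 147 148 148 154 157 140 119 113 114 116 116 113 115 119 120 107  99 150 151 147 151 143 146 143 146 143 147 146
224 144 146 144 149 163 187 189 202 202 201 204 205 203 206 208 204 208 191 177 185 167 160 145 147 147 143 147 138 137 137
225 145 145 149 165 184 205 195 208 208 207 205 203 208 213 205 208 210 201 195 212 190 171 144 140 144 150 138 116 109 110
226 147 145 145 173 208 200 206 201 213 196 199 196 207 190 208 204 194 205 204 215 200 168 135 122 139 151 138 119 103 102
227 143 143 156 189 203 202 193 194 201 201 198 212 199 196 197 199 199 213 195 200 208 186 140 113 131 146 148 136 111 103
```

Call:
send_rows(fingers=[0, 0, 0, 0, 0], travel=[[0.05, -0.1, 0], [0.05, -0.1, 0], [0.05, -0.1, 0], [0.05, -0.1, 0], [0.05, -0.1, 0]], rotation=[[0, 0, 0], [0, 0, 0], [0, 0, 0], [0, 0, 0], [0, 0, 0]])

```text
time: 7.13
tcp_pos: [0.5384, 0.2475, 0.1652]
tcp_rot: [[0.248, 0.969, -0.0], [0.969, -0.248, -0.0], [-0.0, -0.0, -1.0]]
force: [-0.0, 0.4, 0.5]
grip_width: 0.0091
finger_force: 58.5
```

Settled on the wanted spot; I lower again.

Call:
send_rows(fingers=[0, 0, 0, 0], travel=[[0, 0, -0.2], [0, 0, -0.4], [0, 0, -0.6], [0, 0, -0.6]], rotation=[[0, 0, 0], [0, 0, 0], [0, 0, 0], [0, 0, 0]])

```text
time: 7.47
tcp_pos: [0.538, 0.2472, 0.1586]
tcp_rot: [[0.248, 0.969, -0.001], [0.969, -0.248, -0.0], [-0.001, -0.001, -1.0]]
force: [0.6, -1.9, -0.5]
grip_width: 0.0089
finger_force: 58.5
```

Call:
send_rows(fingers=[0, 0, 0, 0, 0, 0, 0, 0, 0, 0], travel=[[0, 0, 0], [0, 0, -0.2], [0, 0, -0.4], [0, 0, -0.6], [0, 0, -0.8], [0, 0, -1.0], [0, 0, -1.2], [0, 0, -1.4], [0, 0, -1.5], [0, 0, -1.6]], rotation=[[0, 0, 0], [0, 0, 0.06], [0, 0, -0.06], [0, 0, 0.06], [0, 0, -0.06], [0, 0, 0.06], [0, 0, -0.06], [0, 0, 0.06], [0, 0, -0.06], [0, 0, 0]], squeeze=110)

```text
time: 8.3
tcp_pos: [0.539, 0.2472, 0.145]
tcp_rot: [[0.256, 0.967, 0.002], [0.967, -0.256, -0.001], [-0.0, 0.002, -1.0]]
force: [-2.9, -3.0, 6.8]
grip_width: 0.0081
finger_force: 110.5
```

Call:
send_rows(fingers=[0, 0, 0, 0, 0, 0], travel=[[0, 0, -0.2], [0, 0, -0.4], [0, 0, -0.5], [0, 0, -0.6], [0, 0, -0.6], [0, 0, -0.6]], rotation=[[0, 0, 0.05], [0, 0, -0.05], [0, 0, 0.05], [0, 0, -0.05], [0, 0, 0], [0, 0, 0]])

```text
time: 8.8
tcp_pos: [0.5392, 0.2473, 0.14]
tcp_rot: [[0.246, 0.969, 0.002], [0.969, -0.246, -0.0], [0.0, 0.002, -1.0]]
force: [-6.8, -4.1, 16.0]
grip_width: 0.008
finger_force: 111.6
```

Call:
send_rows(fingers=[0, 0, 0, 0], travel=[[-0.03, 0.03, -0.2], [-0.03, 0.03, -0.2], [-0.03, 0.03, -0.2], [-0.03, 0.03, -0.2]], rotation=[[0, 0, 0.04], [0, 0, -0.04], [0, 0, 0], [0, 0, 0]])

```text
time: 9.13
tcp_pos: [0.5394, 0.2474, 0.14]
tcp_rot: [[0.247, 0.969, 0.003], [0.969, -0.247, -0.001], [-0.0, 0.003, -1.0]]
force: [-10.0, -6.4, 26.5]
grip_width: 0.008
finger_force: 113.3
```

Run:
```python
from h import *
s=r.get_state();print(s["tcp_pos"].round(4),s["force"].round(1),s["moment"].round(2))
ims=[]
for n in["side","scene"]:
    c=cam(n);im=imaging.grab_frame(n);u,v=proj(c,[.538,.248,.14]).astype(int)
    ims.append(cv2.resize(im[v-40:v+35,u-50:u+50],(400,300),interpolation=cv2.INTER_CUBIC))
    for ce,st in blobs(im,"red",15)[0]:
        print(n,ce,st,onz(c,ce,.152).round(3))
    print("exp head",proj(c,[.538,.248,.152]).round(1),proj(c,[.538,.248,.166]).round(1),proj(c,[.538,.248,.138]).round(1))
cv2.imwrite("pics/crop7.png",cv2.cvtColor(np.hstack(ims),cv2.COLOR_RGB2BGR))
```

```text
[0.5394 0.2474 0.14  ] [-10.   -6.4  26.5] [-1.28  1.86 -0.08]
side [258.1, 80.2] [256, 78, 5, 5, 22] [0.382 0.493 0.152]
side [258.7, 90.3] [256, 85, 6, 12, 56] [0.391 0.42  0.152]
side [313.9, 119.4] [312, 112, 4, 14, 40] [0.537 0.241 0.152]
side [348.5, 268.6] [345, 265, 10, 7, 28] [ 0.591 -0.267  0.152]
exp head [314.4 118. ] [314.4 112.4] [314.5 123.6]
scene [461.3, 272.9] [457, 266, 10, 14, 74] [0.539 0.259 0.152]
exp head [455.9 267.7] [458.1 262.7] [453.8 272.7]
```

It stops hard at exactly the home height (TCP 0.140, so head centre 24 mm above the plate), and red is seen at the expected side position. I ease the push and start turning clockwise, which is negative about z.

Call:
send_rows(fingers=[0, 0, 0, 0, 0, 0, 0, 0, 0, 0], travel=[[0, 0, 0.2], [-0.02, 0, 0.3], [-0.02, 0, 0.3], [-0.02, 0, 0.3], [-0.03, 0, 0.3], [-0.03, 0, 0.3], [-0.04, 0, 0.3], [-0.04, 0, 0.3], [-0.05, 0, 0.3], [-0.05, 0, 0.3]], rotation=[[0, 0, 0], [0, 0, 0], [0, 0, -0.1], [0, 0, -0.2], [0, 0, -0.3], [0, 0, -0.4], [0, 0, -0.5], [0, 0, -0.6], [0, 0, -0.7], [0, 0, -0.7]])

```text
time: 10.07
tcp_pos: [0.5382, 0.2473, 0.1401]
tcp_rot: [[0.817, 0.577, 0.001], [0.577, -0.817, -0.001], [0.0, 0.002, -1.0]]
force: [-3.9, -5.2, 11.0]
grip_width: 0.0078
finger_force: 111.0
```

Run:
```python
from h import *
s=r.get_state();print(s["tcp_pos"].round(4),s["force"].round(1),s["moment"].round(3),s["joints"].round(1),s["grip_width"])
```

```text
[0.5382 0.2473 0.1401] [-3.9 -5.2 11. ] [-1.022  0.76  -0.012] [13.2 17.9 94.  -0.1 68.  68.1] 0.007795000086162238
```

Call:
send_rows(fingers=[0, 0, 0, 0, 0, 0, 0, 0, 0, 0], travel=[[0, 0.02, 0], [0, 0.04, 0], [0, 0.05, 0], [-0.02, 0.05, 0], [-0.03, 0.06, 0], [-0.03, 0.07, 0], [-0.04, 0.07, 0], [-0.05, 0.07, 0], [-0.05, 0.07, 0], [-0.05, 0.07, 0]], rotation=[[0, 0, -0.1], [0, 0, -0.2], [0, 0, -0.3], [0, 0, -0.4], [0, 0, -0.5], [0, 0, -0.6], [0, 0, -0.7], [0, 0, -0.8], [0, 0, -0.87], [0, 0, -0.87]])

```text
time: 10.9
tcp_pos: [0.5375, 0.2481, 0.1401]
tcp_rot: [[0.968, -0.251, 0.001], [-0.251, -0.968, -0.001], [0.001, 0.001, -1.0]]
force: [-5.1, -4.3, 11.9]
grip_width: 0.008
finger_force: 111.0
```

Run:
```python
from h import *
s=r.get_state();print(s["tcp_pos"].round(4),s["force"].round(1),s["moment"].round(3),s["joints"].round(1),s["grip_width"])
```

```text
[0.5375 0.2481 0.1401] [-5.1 -4.3 11.9] [-0.935  0.92   0.025] [ 1.330e+01  1.790e+01  9.400e+01 -1.000e-01  6.800e+01  1.179e+02] 0.007982836040192853
```

Call:
send_rows(fingers=[0, 0, 0, 0, 0], travel=[[0, 0, 0], [0, 0, 0], [0, 0, 0], [0, 0, 0], [0, 0, 0]], rotation=[[0, 0, -0.06], [0, 0, -0.11], [0, 0, -0.13], [0, 0, -0.13], [0, 0, -0.13]])

```text
time: 11.32
tcp_pos: [0.5375, 0.2482, 0.1401]
tcp_rot: [[0.929, -0.371, 0.001], [-0.371, -0.929, -0.001], [0.001, 0.0, -1.0]]
force: [-5.2, -4.1, 11.3]
grip_width: 0.0082
finger_force: 111.0
```

Run:
```python
from h import *
s=r.get_state();print(s["tcp_pos"].round(4),np.degrees(np.arctan2(*s["tcp_rot"][[1,0],0])).round(2),s["force"].round(1),s["moment"].round(3),s["joints"].round(1))
ims=[]
for n in["scene","side"]:
    c=cam(n);im=imaging.grab_frame(n);u,v=proj(c,[.55,.248,.14]).astype(int)
    ims.append(cv2.resize(im[v-40:v+35,u-50:u+50],(400,300),interpolation=cv2.INTER_CUBIC))
c=cam("wrist");im=imaging.grab_frame("wrist")
ims+=[cv2.resize(im[100:325,170:470],(400,300)),ims[0]*0]
cv2.imwrite("pics/crop8.png",cv2.cvtColor(np.vstack([np.hstack(ims[:2]),np.hstack(ims[2:])]),cv2.COLOR_RGB2BGR))
```

```text
[0.5375 0.2482 0.1401] -21.77 [-5.2 -4.1 11.3] [-0.88   0.922  0.09 ] [ 1.330e+01  1.790e+01  9.400e+01 -1.000e-01  6.800e+01  1.251e+02]
```

View pics/crop8.png

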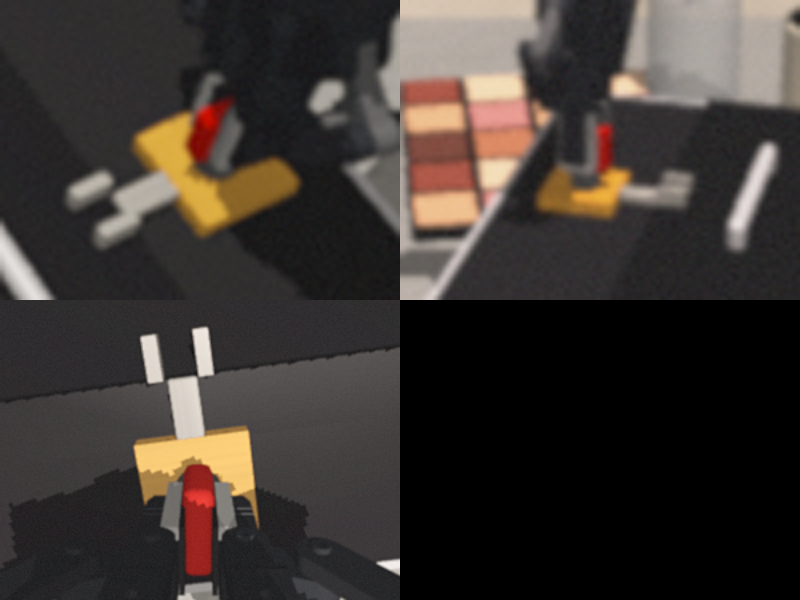

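The last picture shows the bolt end at wrist crop (185,378), drawn clear of the keeper arms at (152,357) and (202,352), with the red key still gripped. I nudge slightly further and hold, to make sure it is against the stop.

Call:
send_rows(fingers=[0, 0, 0, 0, 0, 0], travel=[[0, 0, 0], [0, 0, 0], [0, 0, 0], [0, 0, 0], [0, 0, 0], [0, 0, 0]], rotation=[[0, 0, -0.03], [0, 0, -0.03], [0, 0, -0.03], [0, 0, -0.03], [0, 0, -0.03], [0, 0, -0.03]])

```text
time: 11.97
tcp_pos: [0.5375, 0.2482, 0.1401]
tcp_rot: [[0.917, -0.398, 0.001], [-0.398, -0.917, -0.001], [0.001, 0.0, -1.0]]
force: [-4.4, -3.8, 12.0]
grip_width: 0.008
finger_force: 111.0
```

Run:
```python
from h import *
s=r.get_state();print(s["tcp_pos"].round(4),np.degrees(np.arctan2(*s["tcp_rot"][[1,0],0])).round(2),s["force"].round(1),s["moment"].round(3),s["finger_force"])
```

```text
[0.5375 0.2482 0.1401] -23.48 [-4.4 -3.8 12. ] [-0.898  0.895  0.092] 110.95981478691101
```

Call:
send_rows(fingers=[0, 0, 0, 0], travel=[[0, 0, 0], [0, 0, 0], [0, 0, 0], [0, 0, 0]], rotation=[[0, 0, -0.05], [0, 0, -0.05], [0, 0, -0.05], [0, 0, -0.05]])

```text
time: 12.3
tcp_pos: [0.5375, 0.2482, 0.1401]
tcp_rot: [[0.896, -0.444, 0.001], [-0.444, -0.896, -0.001], [0.001, 0.0, -1.0]]
force: [-4.9, -3.9, 11.6]
grip_width: 0.0079
finger_force: 111.0
```

Run:
```python
from h import *
for i in range(3):
    s=r.get_state();print(s["tcp_pos"].round(4),np.degrees(np.arctan2(*s["tcp_rot"][[1,0],0])).round(2),s["force"].round(1),s["moment"].round(3),s["finger_force"]); imaging.grab_frame("scene")
```

```text
[0.5375 0.2482 0.1401] -26.33 [-4.9 -3.9 11.6] [-0.786  0.888  0.144] 110.96945643424988
[0.5375 0.2482 0.1401] -26.33 [-4.  -3.5 11.9] [-0.766  0.967  0.198] 110.96993207931519
[0.5374 0.2483 0.1401] -26.33 [-4. -4. 11.] [-0.852  0.887  0.18 ] 110.97060441970825
```

The moment is now about 0.18 N m, above the spring's maximum of 0.085, so the plug is against its stop. I hand in.

```bash
python3 -c "
from bench import job
print(job.close_job())"
```

```text
the job is handed in; nothing more can be done
None
```

The red key is home in the brass lock, turned a quarter turn clockwise to its stop and still gripped with the bolt drawn back; the job is handed in at about 12.5 s, with no verdict returned.

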